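# Set the bearing cap on a worm drive

### The job

Swing the yellow guard of the worm drive wide open, to about a right angle. Then screw the knurled bearing cap on top of the gearbox down (clockwise) until it bottoms out, and back it off a quarter turn to give the bearing its running clearance. Finish while still gripping the cap there, so that I can nip up its lock screw; leave the guard open and the tools and tins on the bench undisturbed.

Things in the scene. Friction and masses are not known exactly. Their poses are not given: they have to be found in the camera images.
- drive: Green worm drive unit bolted to the bench, base 350 x 186 mm, motor at its back. Origin: on the bench under the cap's vertical axis; x points to the motor, y to the guard's hinge side (left), front faces -x. Bulkhead 78 mm behind the cap axis, fixed side plate 89 mm to its right (-y), both 170 mm high. Gearbox 90 x 90 mm, 100 mm high; on it a hub 72 mm in diameter up to 119 mm.
- guard (a joint): Hinge of the yellow guard (front, top and left side in one piece, 158 deep x 186 wide, top 169 mm above the bench) that covers gearbox and cap. Radians: 0 shut, grows as it opens, stop at 1.75. It turns about a vertical pin at its rear left corner, clockwise seen from above, the front swinging towards the robot, then left (+y). Friction 0.15 N m; stays where left.
- guard_handle (a point): Point on the guard's handle 140 mm above the bench, near its upper end; moves with the guard. A vertical round steel bar from 62 to 162 mm above the bench, about 10 mm thick, axis 35 mm in front of the guard's front face. Can be pinched from above (say across the drive's y) and may turn in the grip. Axes turn with the guard; at joint 0 they are the drive's.
- guard_hinge (a point): Point on the axis of the guard's vertical hinge pin, 140 mm above the bench; the handle's axis is 251 mm from it horizontally.
- cap: Knurled steel cap, a cylinder of 46 mm diameter and 30 mm height, on top of the gearbox under the guard. Origin: centre of its underside, 120 mm above the bench when bottomed out. z up; axes turn with the cap.
- cap_turn (a joint): Rotation of the cap on its right-hand thread, radians: 0 is bottomed out (hard stop); grows counter-clockwise seen from above (unscrewing), to 4.6. At the start the cap is already caught on its thread, about 0.4 to 0.6 turn from the bottom. It rises 3 mm per turn, has about 0.15 N m of friction and stays where it is left.
- cap_grip (a point): Point on the cap's axis at the height to grip it, 16 mm above its underside and 14 mm below its top.
- cap_mark (a point): Middle of the red line painted on the cap's top from its centre to its rim on one side, 10.5 mm from the axis. With the cap bottomed out it points to the drive's front (-x); a quarter turn back from there, to the drive's right (-y).
- oil_bottle: White plastic oil bottle with yellow cap, 52 mm diameter, 150 mm tall, standing at the right of the drive. Origin: centre of its underside. Leave alone.
- hex_key: L-shaped steel hex key, 110 mm, lying on the bench right of the drive, for the lock screw. Origin under the middle of its long arm. Leave alone.
- spanner: Steel spanner, 170 mm long, lying at the left. Leave alone.
- grease_tin: Blue tin, 72 mm diameter, 60 mm tall, at the right, nearer the robot. Origin: centre of its underside. Leave alone.
- file: Flat file with wooden handle, 320 mm, lying at the right. Leave alone.
- hammer: Hammer, 280 mm, lying at the left. Leave alone.
- try_square: Steel try square, 100 x 160 mm, lying at the left. Leave alone.

How it is judged:
By the outcome, as a careful person would: the job done as asked, in the order asked, and still so for the second after the job is handed in, while the arm keeps its last pose, push and grip.
It also fails if it takes over 64 s, if anything falls off the work surface, if the arm or the gripper's body presses on something with over 40 N, if the wrist force passes 120 N, or if a joint passes its speed limit or range.

### The arm

A 6-joint arm with a two-finger parallel gripper is mounted at the origin on the work surface. World frame = base frame: x ahead of the robot, y to its left, z up, the work surface at z = 0. Lengths are in mm, angles in rad, forces in N, time in s.
With the tool pointing down it reaches from about 350 to 775 mm from the base axis. Payload 7.3 kg.
Tool frame: the origin (TCP) lies midway between the tips of the shut fingers; the grasp point (between the pads) lies 19 mm behind it; z points along the fingers, x is the direction in which the jaws open and shut, and the axes are right-handed (so a half turn about z gives the same grasp; the last joint's range is limited). The gripper opens to 92 mm and grips with 3 to 60 N. Pads are 19 mm wide; open, the fingers measure 130 mm over their backs; the gripper's body (75 mm by 190 mm) begins 47 mm behind the grasp point.
Start: joints at [1.163, 0.342, 1.524, -0, 1.275, -0.146], TCP at [135.865, 507.135, 226.741] pointing down, gripper open.
Joint ranges: [-2.53, 2.53], [-0.77, 2.02], [0.04, 2.7], [-1, 4.14], [0.28, 2.66], [-3.11, 3.11]. Speed limits (rad/s): [2.57, 2.57, 3.14, 3.14, 3.14, 3.14].

### API

Orientations are given as [roll, pitch, yaw] about the fixed x, y, z axes, in that order (R = Rz(yaw) Ry(pitch) Rx(roll)).
In Python, from plant import bot gives the robot as it stands.
- The arm moves only by the shell command python3 -m pendant 'ROWS' [OPENING]. ROWS is JSON, a list of rows, each an object with "linear": the shift along the world's x, y, z in mm, a list of three; "twist": the turn about the world's z in degrees. In form: [{"linear": [x, y, z], "twist": twist}, ...]. A call has 1 to 20 rows; each row is the pose to reach, as a shift and turn from the pose commanded when the call began; what a row does not reach only later rows make up. A row lasts 1/8 s, in which the tool goes at most 62.5 mm and 10.7 degrees, less where a joint would pass 70% of its speed; a pose out of reach is approached as far as the arm can. A call with a gripper value outside its range is refused whole. OPENING is the closure in counts, from 0 (fully open) to 255 (shut), set as the call begins (- or left out, the last holds). The fingers move at their own pace and stop on an object; the grip force is fixed at half the most. Time passes only in rows, so rows that repeat a pose let the fingers close. It gives the time, the measured TCP pose, the force and the opening at its end, in the units of the state.
- bot.get_obs(): the state, without advancing time (a new reading comes with each control period).
- bot.capture(name): name is "scene" or "top" or "wrist"; returns a dict with "frame" (400x640x3 uint8, blue, green, red), "z_map" (400x640 float32, mm along the optical axis (not along the pixel's ray), 0 where there is no reading), "fx", "fy", "cx", "cy" (pixels), "k1" (the pictures are not rectified: a ray, as slopes to the right and down, at radius r is drawn at 1 + k1 r^2 times it, then the intrinsics apply), "rvec" (rotation vector, rad) and "tvec" (3), from world to camera coordinates, as OpenCV has them. Camera axes: x right, y down, z forward; pixel columns grow to the right and rows downward; lengths in mm; the calibration is good to about 2 mm. A picture is of the moment at which its call begins.
- bot.close_job(): hands the job in, once; it reports no verdict.
The state is a dict: "time": time; "joint_positions": joint angles; "dq": joint speeds; "tau": joint torques, N m; "tool_pos": TCP position; "tcp_rot": TCP orientation; "contact_force": force on the tool from outside, world axes, zero at the start; "moment": the same for the moment, N m; "grip_width": finger opening in mm.
Only numpy, scipy, OpenCV 4.12 (cv2) and the standard library are available. Lean on these libraries where they do the work, as an engineer would, in place of code of your own. Each camera call takes 0.05 s, during which the arm holds its last target. There are 200 camera calls.

## Working session

There is one attempt and no reset: what is moved stays moved. The work goes in short steps, Python scripts to look and compute and a shell command to move; the robot and the scene stay as the last step left them, time stands still between calls to the robot, and variables do not carry over. Pictures are saved under pics/ and viewed, about 8 in all and at most 12, crops included, and the job is handed in when it is done.

```bash
ls; mkdir -p pics; cat > h.py <<'E'
import numpy as np, cv2
from plant import bot
def cap(n):
    c=bot.capture(n); c['R']=cv2.Rodrigues(np.array(c['rvec'],float))[0]; c['t']=np.array(c['tvec'],float).ravel(); return c
def ray(c,u,v):
    d=np.array([(u-c['cx'])/c['fx'],(v-c['cy'])/c['fy']]); s=d.copy()
    for _ in range(20): s=d/(1+c['k1']*(s@s))
    return np.array([s[0],s[1],1])
def pt(c,u,v,z=None):
    r=ray(c,u,v); o=-c['R'].T@c['t']; w=c['R'].T@r
    if z is not None: return o+w*(z-o[2])/w[2]
    zz=c['z_map'][int(v)-1:int(v)+2,int(u)-1:int(u)+2]; zz=zz[zz>0]
    return o+w*np.median(zz) if len(zz) else None
def proj(c,P):
    p=c['R']@np.array(P,float)+c['t']; s=p[:2]/p[2]; s=s*(1+c['k1']*(s@s)); return s[0]*c['fx']+c['cx'],s[1]*c['fy']+c['cy']
E
python3 - <<'E'
from h import *
import pickle
o=bot.get_obs(); print({k:np.round(v,3) for k,v in o.items()})
for n in ['scene','top']:
    c=cap(n); pickle.dump(c,open(n+'0.pkl','wb')); cv2.imwrite(f'pics/{n}0.png',c['frame']); print(n,c['fx'],c['k1'],-c['R'].T@c['t'])
E
```

```text
pics
{'time': np.float64(0.0), 'joint_positions': array([ 1.163,  0.343,  1.525,  0.   ,  1.275, -0.146]), 'dq': array([-0.002,  0.   ,  0.   , -0.   , -0.001, -0.002]), 'tau': array([-3.0000e-03, -4.3122e+01, -2.4422e+01,  7.2000e-02,  5.6000e-02,
       -0.0000e+00]), 'tool_pos': array([135.689, 506.746, 226.037]), 'tcp_rot': array([-3.141e+00,  2.000e-03,  1.309e+00]), 'contact_force': array([-0.519,  0.523, -0.501]), 'moment': array([ 0.027, -0.038,  0.003]), 'grip_width': np.float64(91.984)}
scene 375.0973815207859 0.031058182659196323 [1158.71763876  120.20971803 1005.03901356]
top 450.8216192269396 -0.03517992011158648 [ 396.99376779   13.33812511 1814.58625146]
```

View pics/top0.png

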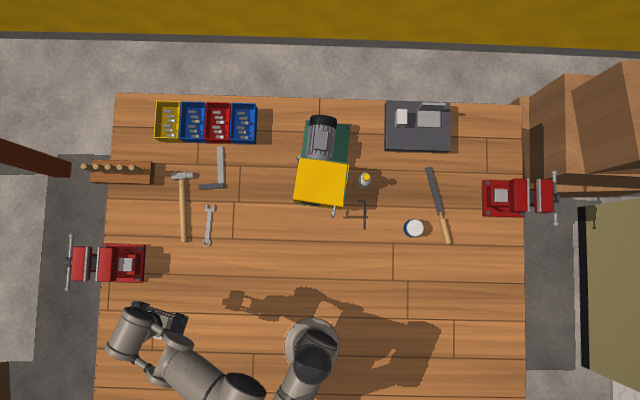

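View pics/scene0.png

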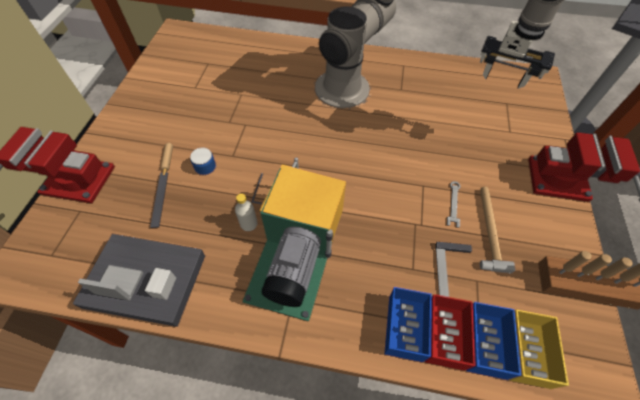

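The top view shows the yellow guard around (320,184), with the handle at about (334,211). The bottle is at (365,179) and the hex key at (360,212). The scene view agrees. Next I'll enlarge the guard.

```bash
python3 - <<'E'
from h import *
import pickle
c=pickle.load(open('top0.pkl','rb')); f=c['frame']
hsv=cv2.cvtColor(f,cv2.COLOR_BGR2HSV); m=cv2.inRange(hsv,(22,180,120),(35,255,255)); m[:, :285]=0;m[:,355:]=0;m[:150]=0;m[220:]=0
cs,_=cv2.findContours(m,0,2); k=max(cs,key=cv2.contourArea)
P=[];
for q in k[:,0]:
    p=pt(c,q[0],q[1])
    P.append(pt(c,*q,169)[:2])
P=np.array(P,np.float32); r=cv2.minAreaRect(P); print(r); print(cv2.boxPoints(r).round(1)); print('approx',cv2.approxPolyDP(P,12,True)[:,0].round(0).tolist())
for u,v in [(320,184),(305,170),(340,195),(334,208),(334,211),(334,213)]: print(u,v,pt(c,u,v).round(1))
y,x=100,270
a=cv2.resize(f[y:y+130,x:x+130],None,fx=4.5,fy=4.5,interpolation=cv2.INTER_CUBIC); cv2.imwrite('pics/t1.png',a)
E
```

```text
((626.7498779296875, -16.93267822265625), (184.8277587890625, 159.33883666992188), 83.50109100341797)
[[ 537.1  -99.7]
 [ 695.4 -117.8]
 [ 716.4   65.9]
 [ 558.1   83.9]]
approx [[712.0, 62.0], [563.0, 83.0], [538.0, -98.0], [695.0, -109.0]]
320 184 [617.2 -14.9 169.6]
305 170 [667.4  41.8 171.6]
340 195 [578.9 -89.6 167.7]
334 208 [531.4 -69.3 154.3]
334 211 [520.3 -69.6 153.9]
334 213 [512.4 -69.4 160.8]
```

View pics/t1.png

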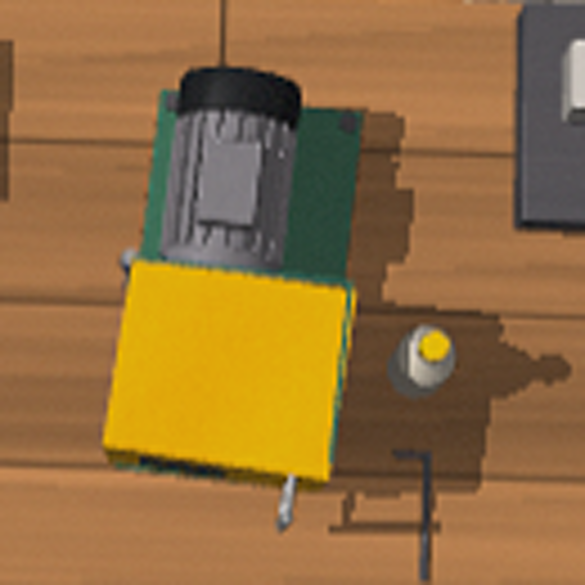

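The crop shows the guard top with corners at (105,455), (330,482), (355,285) and (133,260), and the handle at about (287,515). That gives a drive yaw of about -6.5°, a handle at about (505,-71), a hinge at about (715,66) and a cap at about (627,-17). Next I'll move above the handle and look with the wrist camera.

```bash
python3 -m pendant '[{"linear":[23,-36,2],"twist":0},{"linear":[62,-96,6],"twist":1},{"linear":[100,-156,10],"twist":2},{"linear":[138,-216,14],"twist":3},{"linear":[177,-276,14],"twist":4},{"linear":[215,-336,14],"twist":5},{"linear":[253,-396,14],"twist":6},{"linear":[292,-456,14],"twist":7},{"linear":[325,-510,14],"twist":8},{"linear":[350,-550,14],"twist":8.5},{"linear":[364,-572,14],"twist":8.5},{"linear":[369,-578,14],"twist":8.5},{"linear":[369,-578,14],"twist":8.5},{"linear":[369,-578,14],"twist":8.5}]' 0
python3 - <<'E'
from h import *
import pickle
print(bot.get_obs()['tool_pos'],bot.get_obs()['tcp_rot'])
c=cap('wrist'); pickle.dump(c,open('w1.pkl','wb')); f=c['frame'].copy()
print('cam',-c['R'].T@c['t'],proj(c,[505,-71,162]),proj(c,[505,-71,62]))
cv2.imwrite('pics/w1.png',f)
E
```

```text
time: 1.85
tool_pos: [504.0, -69.4, 240.6]
tcp_rot: [-3.141, -0.001, 1.459]
contact_force: [-0.6, 0.0, -0.6]
grip_width: 92.5
[504.00797878 -69.38918841 240.62914778] [-3.14055042e+00 -6.82562591e-04  1.45858699e+00]
cam [431.72870089 -60.93443763 399.16732955] (np.float64(316.56772946855324), np.float64(211.66921865756322)) (np.float64(317.2797282647374), np.float64(181.18458489846014))
```

View pics/w1.png

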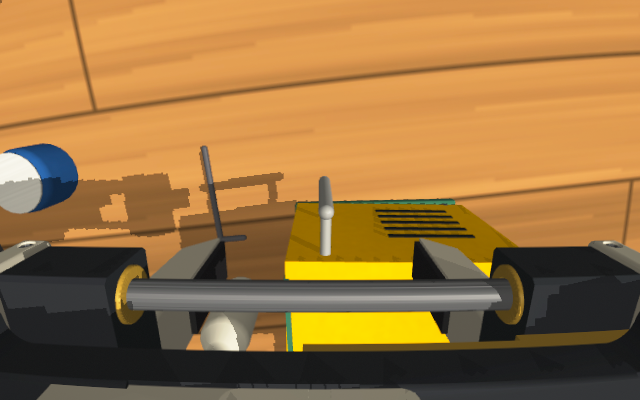

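The wrist view shows the bar's top end at (326,212) and its lower end at (324,181), about 8 px right of the prediction.

```bash
python3 - <<'E'
from h import *
import pickle
c=pickle.load(open('w1.pkl','rb'))
print(pt(c,326,211,162),pt(c,324.5,182,62),pt(c,326,213),pt(c,325,195))
# front top edge corners on guard (z=169): left (286,262) right ~?
print(pt(c,286,262,169),pt(c,412,262,169))
E
```

```text
[505.25373764 -64.35048111 162.        ] [506.5997799  -64.08016885  62.        ] [504.89605226 -64.42089483 167.76929959] [500.41526899 -64.11420099 135.93336849]
[537.79587328 -96.68845597 169.        ] [548.12161463  -6.99380734 169.        ]
```

```bash
python3 -m pendant '[{"linear":[1,5.5,-20],"twist":0},{"linear":[1,5.5,-50],"twist":0},{"linear":[1,5.5,-80],"twist":0},{"linear":[1,5.5,-105],"twist":0},{"linear":[1,5.5,-119],"twist":0},{"linear":[1,5.5,-119],"twist":0},{"linear":[1,5.5,-119],"twist":0}]' 0
python3 -m pendant '[{"linear":[0,0,0],"twist":0},{"linear":[0,0,0],"twist":0},{"linear":[0,0,0],"twist":0},{"linear":[0,0,0],"twist":0},{"linear":[0,0,0],"twist":0},{"linear":[0,0,0],"twist":0},{"linear":[0,0,0],"twist":0},{"linear":[0,0,0],"twist":0}]' 255
python3 - <<'E'
import numpy as np
r=np.array([-211,-135.])
for a in range(5,96,5):
    t=-np.radians(a); R=np.array([[np.cos(t),-np.sin(t)],[np.sin(t),np.cos(t)]]); print(a,(R@r-r).round(0))
E
```

```text
time: 2.78
tool_pos: [506.4, -65.2, 122.8]
tcp_rot: [3.14, 0.0, 1.458]
contact_force: [-0.6, 0.2, -0.1]
grip_width: 91.6
time: 3.78
tool_pos: [505.9, -65.4, 121.7]
tcp_rot: [3.142, -0.0, 1.457]
contact_force: [-0.4, -0.8, -0.7]
grip_width: 16.4
5 [-11.  19.]
10 [-20.  39.]
15 [-28.  59.]
20 [-33.  80.]
25 [-37. 102.]
30 [-39. 124.]
35 [-39. 145.]
40 [-37. 167.]
45 [-34. 189.]
50 [-28. 210.]
55 [-21. 230.]
60 [-11. 250.]
65 [ -1. 269.]
70 [ 12. 287.]
75 [ 26. 304.]
80 [ 41. 319.]
85 [ 58. 333.]
90 [ 76. 346.]
95 [ 95. 357.]
```

```bash
python3 -m pendant '[{"linear":[0,0,0],"twist":0},{"linear":[0,0,0],"twist":0},{"linear":[0,0,0],"twist":0}]' 255
python3 -m pendant '[{"linear":[-5,9,0],"twist":-2.5},{"linear":[-11,19,0],"twist":-5},{"linear":[-16,29,0],"twist":-7.5},{"linear":[-20,39,0],"twist":-10},{"linear":[-24,49,0],"twist":-12.5},{"linear":[-28,59,0],"twist":-15},{"linear":[-28,59,0],"twist":-15}]'
```

```text
time: 4.15
tool_pos: [506.0, -65.3, 121.7]
tcp_rot: [3.141, -0.0, 1.457]
contact_force: [0.9, 1.6, -0.9]
grip_width: 10.3
time: 5.03
tool_pos: [478.0, -5.9, 121.7]
tcp_rot: [3.141, -0.001, 1.197]
contact_force: [3.0, 1.2, -2.1]
grip_width: 10.5
```

```bash
python3 -m pendant '[{"linear":[-3,10,0],"twist":-2.5},{"linear":[-5,21,0],"twist":-5},{"linear":[-9,43,0],"twist":-10},{"linear":[-11,65,0],"twist":-15},{"linear":[-11,86,0],"twist":-20},{"linear":[-9,108,0],"twist":-25},{"linear":[-6,130,0],"twist":-30},{"linear":[0,151,0],"twist":-35},{"linear":[7,171,0],"twist":-40},{"linear":[17,191,0],"twist":-45},{"linear":[27,210,0],"twist":-50},{"linear":[27,210,0],"twist":-50}]'
python3 -m pendant '[{"linear":[5,8,0],"twist":-2.5},{"linear":[13,18,0],"twist":-5},{"linear":[27,35,0],"twist":-10},{"linear":[42,50,0],"twist":-15},{"linear":[59,64,0],"twist":-20},{"linear":[77,77,0],"twist":-25},{"linear":[84,81,0],"twist":-27},{"linear":[84,81,0],"twist":-27},{"linear":[84,81,0],"twist":-27}]'
```

```text
time: 6.52
tool_pos: [505.3, 204.2, 121.7]
tcp_rot: [-3.142, -0.0, 0.326]
contact_force: [-0.4, 1.2, 3.1]
grip_width: 10.4
time: 7.65
tool_pos: [588.2, 284.9, 121.8]
tcp_rot: [-3.14, 0.001, -0.146]
contact_force: [-1.4, 6.4, 1.8]
grip_width: 10.4
```

```bash
python3 -m pendant '[{"linear":[0,0,0],"twist":0},{"linear":[0,0,0],"twist":0},{"linear":[0,0,0],"twist":0},{"linear":[0,0,0],"twist":0},{"linear":[0,0,0],"twist":0},{"linear":[0,0,20],"twist":0},{"linear":[0,0,60],"twist":0},{"linear":[0,0,100],"twist":0},{"linear":[0,0,119],"twist":0},{"linear":[0,0,119],"twist":0}]' 0
python3 -m pendant '[{"linear":[3,-20,0],"twist":7},{"linear":[7,-55,0],"twist":16},{"linear":[12,-90,0],"twist":25},{"linear":[16,-125,0],"twist":34},{"linear":[21,-160,0],"twist":43},{"linear":[25,-195,0],"twist":52},{"linear":[30,-230,0],"twist":61},{"linear":[34,-260,0],"twist":70},{"linear":[37,-285,0],"twist":79},{"linear":[39,-298,0],"twist":88},{"linear":[39,-298,0],"twist":95},{"linear":[39,-298,0],"twist":95},{"linear":[39,-298,0],"twist":95}]' 0
python3 - <<'E'
from h import *
import pickle
print(bot.get_obs()['joint_positions'],bot.get_obs()['tcp_rot'])
c=cap('wrist'); pickle.dump(c,open('w2.pkl','wb')); f=c['frame'].copy()
cv2.imwrite('pics/w2.png',cv2.resize(f[120:270,220:420],None,fx=4,fy=4,interpolation=cv2.INTER_CUBIC))
t=cap('top');f=np.hstack([cv2.resize(t['frame'][100:230,250:400],None,fx=4,fy=4)]);cv2.imwrite('pics/t2.png',f); pickle.dump(t,open('t2.pkl','wb'))
E
```

```text
time: 8.9
tool_pos: [589.5, 284.9, 242.5]
tcp_rot: [-3.14, -0.003, -0.148]
contact_force: [0.1, 0.2, -0.2]
grip_width: 91.8
time: 10.52
tool_pos: [627.6, -13.1, 239.9]
tcp_rot: [-3.14, -0.0, 1.508]
contact_force: [-0.2, 0.1, 0.6]
grip_width: 92.0
[-1.42980535e-01  5.27826079e-01  1.19169220e+00  1.28366305e-04
  1.42341089e+00 -1.65063517e+00] [-3.14027052e+00 -2.33137248e-04  1.50763554e+00]
```

View pics/w2.png

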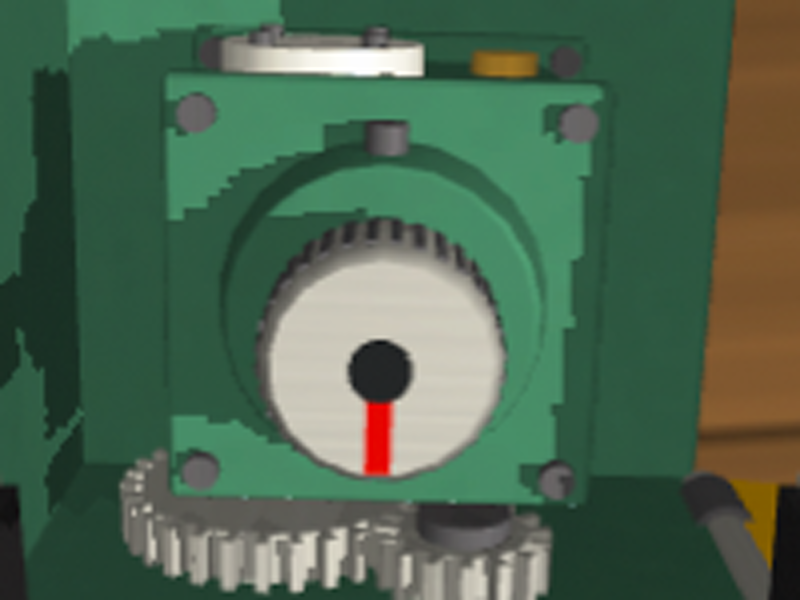

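View pics/t2.png

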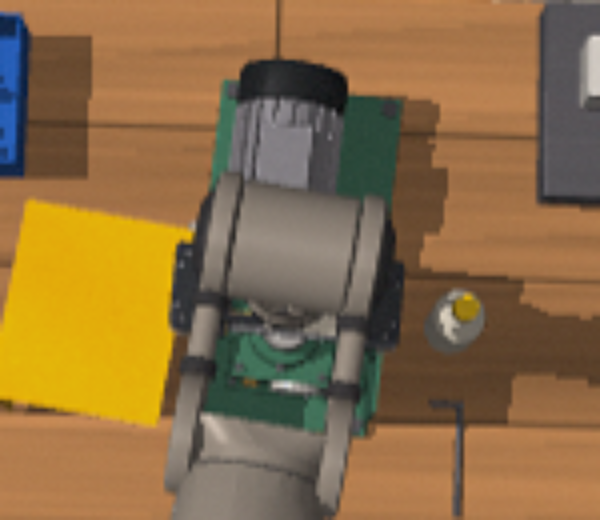

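The wrist crop shows the cap's centre hole at (380,371) and the red mark running to the rim at (377,472), pointing to the rear. A lock screw sits at the front of the hub at (387,137). The top view shows the guard open at about a right angle. Now I'll measure.

```bash
python3 - <<'E'
from h import *
import pickle
c=pickle.load(open('w2.pkl','rb'))
q=lambda u,v:(220+(u+.5)/4-.5,120+(v+.5)/4-.5)
print('depths top',pt(c,*q(320,330)),pt(c,*q(440,330)))
print('boss',pt(c,*q(387,140)),pt(c,*q(387,125)),'hub',pt(c,*q(250,330)),pt(c,*q(450,190)))
for z in (151,151.6):
    ce=pt(c,*q(380,371),z); m=pt(c,*q(377,472),z); m1=pt(c,*q(378,405),z); l=pt(c,*q(268,368),z); r=pt(c,*q(504,360),z); b=pt(c,*q(383,477),z); t=pt(c,*q(385,259),z)
    print(ce[:2],m[:2],'mid',(l+r)[:2]/2,(t+b)[:2]/2, np.hypot(*(l-r)[:2]),np.hypot(*(t-b)[:2]))
    d=m-m1; print('ang',np.degrees(np.arctan2(d[1],d[0])),np.degrees(np.arctan2(*(m-ce)[1::-1])))
# gearbox edges for yaw: front edge (168,72)-(603,85) z=100; rear edge(172,496)-(585,503)
for z,a,b in((100,(168,74),(603,87)),(100,(172,496),(585,503)),):
    d=pt(c,*q(*b),z)-pt(c,*q(*a),z); print('yaw',np.degrees(np.arctan2(-d[0],d[1])),d[:2],((pt(c,*q(*b),z)+pt(c,*q(*a),z))/2)[:2])
E
```

```text
depths top [623.50679666 -26.81905821 151.77141811] [624.76545937  -5.07604912 152.17504391]
boss [594.97756811 -13.05653498 114.84506838] [592.65686393 -12.94788162 109.50178676] hub [631.64475598 -43.66180144 119.19262027] [605.16660827  -1.05500388 119.22013183]
[632.21556981 -16.48894643] [651.99097631 -18.3751274 ] mid [630.945465   -15.32321192] [632.15565852 -15.75400981] 43.33363732525338 41.93580754597134
ang -4.659157149857725 -5.448397144496372
[632.02837199 -16.4688056 ] [651.7558242  -18.35041269] mid [630.76134711 -15.30589794] [631.96860598 -15.73565117] 43.22855562015178 41.83411550178237
ang -4.659157149857787 -5.448397144496389
yaw -5.331298767460532 [ 8.49245165 91.00531828] [584.46236595 -12.76941274]
yaw -4.640779582289908 [ 7.62001862 93.87210087] [678.75656187 -20.5796013 ]
```

```bash
python3 -m pendant '[{"linear":[4,-3,-15],"twist":0},{"linear":[4,-3,-45],"twist":0},{"linear":[4,-3,-80],"twist":0},{"linear":[4,-3,-105],"twist":0},{"linear":[4,-3,-117],"twist":0},{"linear":[4,-3,-117],"twist":0},{"linear":[4,-3,-117],"twist":0},{"linear":[4,-3,-117],"twist":0}]' 0
python3 -m pendant '[{"linear":[0,0,0],"twist":0},{"linear":[0,0,0],"twist":0},{"linear":[0,0,0],"twist":0},{"linear":[0,0,0],"twist":0},{"linear":[0,0,0],"twist":0},{"linear":[0,0,0],"twist":0},{"linear":[0,0,0],"twist":0},{"linear":[0,0,0],"twist":0}]' 255
python3 -c "
from h import *
o=bot.get_obs();print(o['moment'],o['tcp_rot'],o['tool_pos'])"
```

```text
time: 11.62
tool_pos: [632.5, -16.4, 124.9]
tcp_rot: [3.139, 0.0, 1.51]
contact_force: [0.0, 0.4, 0.4]
grip_width: 91.9
time: 12.62
tool_pos: [631.8, -16.7, 123.7]
tcp_rot: [-3.141, 0.0, 1.51]
contact_force: [-0.7, -2.6, 0.6]
grip_width: 45.3
[-0.43349747  0.06685091  0.07468988] [-3.14148302e+00  3.33964241e-04  1.50960724e+00] [631.81775743 -16.67363939 123.69515138]
```

```bash
python3 -m pendant '[{"linear":[0,0,0],"twist":-3},{"linear":[0,0,-0.1],"twist":-9},{"linear":[0,0,-0.1],"twist":-15},{"linear":[0,0,-0.2],"twist":-21},{"linear":[0,0,-0.2],"twist":-27},{"linear":[0,0,-0.3],"twist":-33},{"linear":[0,0,-0.3],"twist":-39},{"linear":[0,0,-0.4],"twist":-45},{"linear":[0,0,-0.4],"twist":-51},{"linear":[0,0,-0.5],"twist":-57},{"linear":[0,0,-0.5],"twist":-63},{"linear":[0,0,-0.6],"twist":-69},{"linear":[0,0,-0.6],"twist":-75},{"linear":[0,0,-0.7],"twist":-81},{"linear":[0,0,-0.7],"twist":-87},{"linear":[0,0,-0.8],"twist":-90},{"linear":[0,0,-0.8],"twist":-90}]'
python3 -c "
from h import *
o=bot.get_obs();print(o['moment'],o['tcp_rot'],o['tool_pos'])
c=cap('wrist');cv2.imwrite('pics/w3.png',cv2.resize(c['frame'][150:400,140:500],None,fx=2,fy=2))"
```

```text
time: 14.75
tool_pos: [631.1, -17.4, 122.9]
tcp_rot: [3.14, 0.002, -0.062]
contact_force: [-3.6, -5.5, 1.9]
grip_width: 45.4
[-0.96215783  0.56683265 -0.07648182] [ 3.14005089e+00  1.65745406e-03 -6.19362352e-02] [631.06951076 -17.35027193 122.9440972 ]
```

View pics/w3.png

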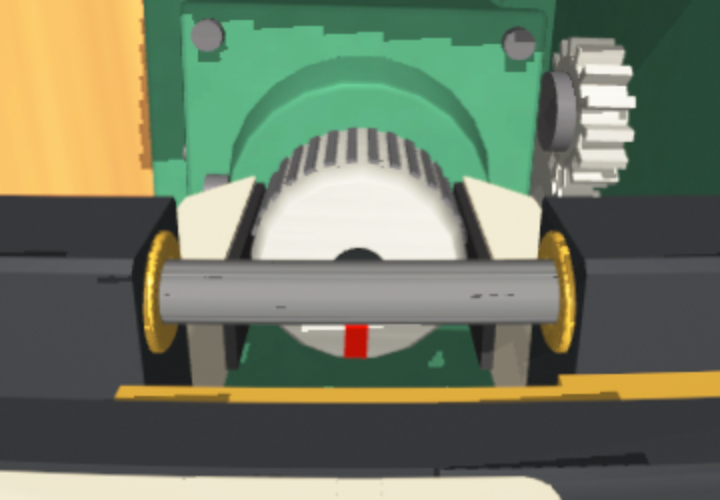

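The view shows the red mark at (356,340), below the gripper bar and still aligned with the tool, so the grip hasn't slipped. About 91° should remain.

```bash
python3 -m pendant '[{"linear":[0,0,0],"twist":-3},{"linear":[0,0,-0.1],"twist":-9},{"linear":[0,0,-0.1],"twist":-15},{"linear":[0,0,-0.2],"twist":-21},{"linear":[0,0,-0.2],"twist":-27},{"linear":[0,0,-0.3],"twist":-33},{"linear":[0,0,-0.3],"twist":-39},{"linear":[0,0,-0.4],"twist":-45},{"linear":[0,0,-0.4],"twist":-51},{"linear":[0,0,-0.5],"twist":-57},{"linear":[0,0,-0.5],"twist":-63},{"linear":[0,0,-0.6],"twist":-69},{"linear":[0,0,-0.6],"twist":-75},{"linear":[0,0,-0.7],"twist":-79},{"linear":[0,0,-0.7],"twist":-80},{"linear":[0,0,-0.7],"twist":-80}]'
cat > s.py <<'E'
from h import *
o=bot.get_obs();print('MOM',o['moment'].round(3) if hasattr(o['moment'],'round') else o['moment'],'yaw',np.degrees(o['tcp_rot'][2]),'z',o['tool_pos'][2],'tau6',o['tau'][5],'q6',o['joint_positions'][5])
E
python3 s.py
for i in 1 2 3; do :; done
python3 -m pendant '[{"linear":[0,0,0],"twist":-2},{"linear":[0,0,0],"twist":-4},{"linear":[0,0,0],"twist":-4}]'; python3 s.py
python3 -m pendant '[{"linear":[0,0,0],"twist":-1},{"linear":[0,0,0],"twist":-3},{"linear":[0,0,0],"twist":-3}]'; python3 s.py
```

```text
time: 16.8
tool_pos: [630.4, -16.8, 122.3]
tcp_rot: [3.138, -0.0, -1.457]
contact_force: [-7.2, -2.5, 3.6]
grip_width: 45.3
MOM [-0.566  1.073  0.038] yaw -83.50491898598918 z 122.26699499197902 tau6 0.12633757665753365 q6 1.3104801627736502
time: 17.18
tool_pos: [630.4, -16.7, 122.2]
tcp_rot: [3.138, -0.0, -1.527]
contact_force: [-5.5, -3.0, 3.8]
grip_width: 45.1
MOM [-0.631  1.161 -0.025] yaw -87.51532233397018 z 122.22006267963339 tau6 0.12699628248810768 q6 1.380527510991223
time: 17.55
tool_pos: [630.4, -16.7, 122.2]
tcp_rot: [3.138, -0.001, -1.58]
contact_force: [-5.4, -2.6, 3.1]
grip_width: 45.1
MOM [-0.569  1.176  0.01 ] yaw -90.51705983769924 z 122.22095738908739 tau6 0.12974771205335855 q6 1.4328816998194116
```

```bash
m(){ python3 s.py; }
python3 -m pendant '[{"linear":[0,0,0],"twist":-1},{"linear":[0,0,0],"twist":-2},{"linear":[0,0,0],"twist":-2}]' >/dev/null; m
python3 -m pendant '[{"linear":[0,0,0],"twist":-1},{"linear":[0,0,0],"twist":-2},{"linear":[0,0,0],"twist":-2}]' >/dev/null; m
python3 -m pendant '[{"linear":[0,0,0],"twist":-1},{"linear":[0,0,0],"twist":-2},{"linear":[0,0,0],"twist":-2}]' >/dev/null; m
```

```text
MOM [-0.547  1.175  0.046] yaw -92.49769537971832 z 122.17670163349098 tau6 0.13594604562968016 q6 1.4675182132958637
MOM [-0.466  1.132  0.84 ] yaw -94.40208957412187 z 122.19053873088372 tau6 0.9221142344176769 q6 1.5012033877291
MOM [-0.596  0.857  0.715] yaw -96.46926025883036 z 122.2112391719185 tau6 0.778688695281744 q6 1.5369404314577808
```

Torque rose from 0.13 to 0.92 N·m at tool yaw of about -93°, so the cap has bottomed. The next step showed a slight slip. I'll record an image here as the zero reference, then back off 90° plus about 2° for windup.

```bash
cat > mk.py <<'E'
from h import *
import sys
c=cap('wrist'); f=c['frame']
h=cv2.cvtColor(f,cv2.COLOR_BGR2HSV); m=(cv2.inRange(h,(0,180,90),(6,255,255))|cv2.inRange(h,(174,180,90),(180,255,255)))
m[:290]=0;m[:, :250]=0;m[:,390:]=0
v,u=np.nonzero(m); print(len(u),u.mean(),v.mean(),u.min(),u.max(),v.min(),v.max())
z=float(sys.argv[1]); P=pt(c,u.mean(),v.mean(),z); o=bot.get_obs()
d=P[:2]-np.array([631.3,-16.2]); print('mark',P,np.hypot(*d),'ang',np.degrees(np.arctan2(d[1],d[0])),'toolyaw',np.degrees(o['tcp_rot'][2]))
cv2.imwrite(sys.argv[2],cv2.resize(f[150:400,140:500],None,fx=2,fy=2))
E
python3 mk.py 150 pics/w4.png
python3 -m pendant '[{"linear":[0,0,0],"twist":2},{"linear":[0,0,0],"twist":7},{"linear":[0,0,0],"twist":13},{"linear":[0,0,0.1],"twist":19},{"linear":[0,0,0.2],"twist":25},{"linear":[0,0,0.2],"twist":31},{"linear":[0,0,0.3],"twist":37},{"linear":[0,0,0.3],"twist":43},{"linear":[0,0,0.4],"twist":49},{"linear":[0,0,0.4],"twist":55},{"linear":[0,0,0.5],"twist":61},{"linear":[0,0,0.5],"twist":67},{"linear":[0,0,0.6],"twist":73},{"linear":[0,0,0.7],"twist":79},{"linear":[0,0,0.7],"twist":85},{"linear":[0,0,0.7],"twist":90},{"linear":[0,0,0.7],"twist":92},{"linear":[0,0,0.7],"twist":92}]'; python3 s.py; python3 mk.py 150.8 pics/w5.png
```

```text
187 320.0 321.0 315 325 313 329
mark [615.660654   -14.90774552 150.        ] 15.692643653011059 ang 175.27647053233898 toolyaw -96.46895084365184
time: 20.98
tool_pos: [631.1, -16.5, 123.0]
tcp_rot: [3.142, 0.002, -0.079]
contact_force: [-5.0, -2.4, 2.8]
grip_width: 45.6
MOM [-0.593  0.791  0.015] yaw -4.5382984125772765 z 122.96966123815312 tau6 -0.1273028226569295 q6 -0.06816072825155713
203 319.04926108374383 321.26600985221677 314 324 312 330
mark [630.61110591 -32.78459944 150.8       ] 16.598900973015088 ang -92.3785950667178 toolyaw -4.550312940541948
```

View pics/w5.png

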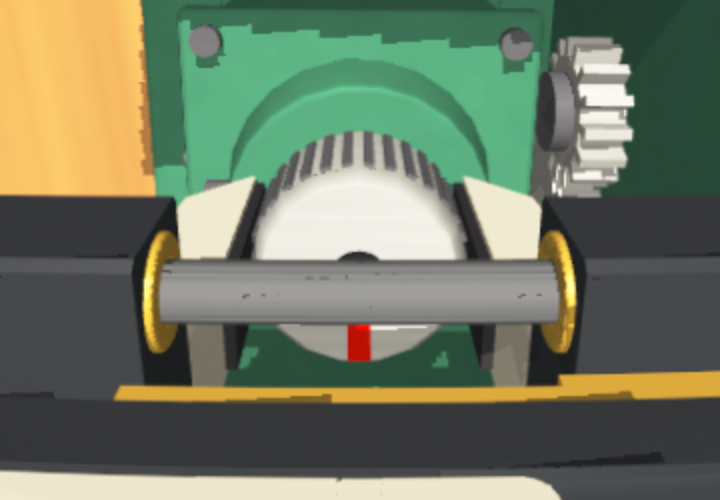

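The red mark is at (359,342) in the last view and points to the drive's right. The tool backed off 91.9°, less about 1.5° of windup, so the cap turned about 90°. I'll make a last check of the guard, then hand in with the grip held.

```bash
python3 - <<'E'
from h import *
import pickle
a=pickle.load(open('t2.pkl','rb')); c=cap('top')
for t in (a,c):
    m=cv2.inRange(cv2.cvtColor(t['frame'],cv2.COLOR_BGR2HSV),(22,180,120),(35,255,255)); m[:145]=0;m[215:]=0;m[:,:240]=0;m[:,300:]=0
    k=max(cv2.findContours(m,0,2)[0],key=cv2.contourArea); print(cv2.minAreaRect(np.array([pt(t,*q[0],169)[:2] for q in k],np.float32)))
b=pickle.load(open('top0.pkl','rb')); 
for n,(x0,x1,y0,y1) in dict(left=(165,230,140,250),right=(358,460,165,250)).items():
    print(n,(np.abs(c['frame'][y0:y1,x0:x1].astype(int)-b['frame'][y0:y1,x0:x1]).max(2)>60).sum())
o=bot.get_obs(); print(o['time'],o['grip_width'],o['contact_force'])
bot.close_job()
E
```

```text
((635.1516723632812, 161.03884887695312), (156.03973388671875, 185.10809326171875), 81.24527740478516)
((634.8081665039062, 160.8592529296875), (156.33087158203125, 185.51358032226562), 80.81925201416016)
left 0
right 925
21.075 45.397839809029804 [-4.51580161 -2.18239573  3.8707145 ]
the job is handed in; nothing more can be done
```

The guard is open, the cap was bottomed out and backed off a quarter turn, and I handed the job in at 21 s with the cap still gripped.

- **Guard:** I swung it open by its handle to about 92°. The last top image shows it still where I left it.
- **Cap:** I gripped it once and screwed it down clockwise about 179°. It then hit a hard stop, with torque jumping from 0.13 to 0.92 N·m, and the fingers slipped a degree or so there.
- **Back-off:** I turned the tool back 91.9°, which I put at about 90–91° of cap rotation once windup is taken out. The red mark points to the drive's right, as it should. Estimates of the cap's turn from the mark's position in the images ranged from 90° to 95°, because they depend on where the cap's centre is taken to be, so expect an error of a degree or two.
- **Tools and tins:** The image of the left side of the bench did not change at all. The right side showed 925 changed pixels. I think that is the arm's shadow or the arm itself, since I went nowhere near those items and saw no contact forces above about 8 N, but I did not look at that area to confirm.

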